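# Feed a crucible rack past the spring-up gate of a furnace loading trough

### The arm

A 6-joint arm with a two-finger parallel gripper is mounted at the origin on the work surface. World frame = base frame: x ahead of the robot, y to its left, z up, the work surface at z = 0. Lengths are in mm, angles in rad, forces in N, time in s.
With the tool pointing down it reaches from about 275 to 1000 mm from the base axis. Payload 8.4 kg.
Tool frame: the origin (TCP) lies at the very end of the fingers, on their centre line; the grasp point (between the pads) lies 19 mm behind it; z points along the fingers, y is the direction in which the jaws open and shut (so a half turn about z gives the same grasp; the last joint's range is limited). The gripper opens to 85 mm and grips with 20 to 120 N. Pads are 22 mm wide; open, the fingers measure 114 mm over their backs; the gripper's body (76 mm by 85 mm) begins 54 mm behind the grasp point. The pads swing forward as they close: fully open they stand 13 mm farther back than shut.
Start: joints at [-1.175, 0.353, 1.633, -0, 1.155, -0.002], TCP at [242.118, -576.2, 231.281] pointing down, gripper open.
Joint ranges: [-2.63, 2.63], [-0.92, 2.1], [0.06, 2.66], [-1.3, 4.44], [0, 2.69], [-3.02, 3.02]. Speed limits (rad/s): [2.22, 2.22, 2.79, 3.14, 3.14, 3.14].

### API

Orientations are given as [roll, pitch, yaw] about the fixed x, y, z axes, in that order (R = Rz(yaw) Ry(pitch) Rx(roll)).
In Python, from rig import r gives the robot as it stands.
- The arm moves only by the tool move_arm, never from a script. Its argument "increments" is a list of rows, each an object of numbers: "tx", "ty", "tz": the shift along the tool's x, y, z in cm; "rx", "ry", "rz": the turn, a rotation vector about the tool's x, y, z in degrees; "gripper": the gripper's target within -1 to 1 (fully open at 1, half-way at 0, shut at -1). A call has 1 to 12 rows; each row shifts and turns the commanded pose from where the row before left it, along the tool's axes as they then stand; what a row does not reach is not made up. A row lasts 1/10 s, in which the tool goes at most 50 mm and 8.59 degrees, less where a joint would pass 70% of its speed; a pose out of reach is approached as far as the arm can. A call is refused whole if a number of a shift passes 5 or a number of a turn 8.59, either way. A call with a gripper value outside its range is refused whole. The fingers move at their own pace and stop on an object; "squeeze" is the grip in N (left out, the last holds). Time passes only in rows, so rows that do not move let the fingers close. It gives the time, the measured TCP pose, the force and the opening at its end, in the units of the state.
- r.sense(): the state, without advancing time (a new reading comes with each control period).
- r.grab_frame(name): name is "scene" or "side" or "wrist"; returns (picture, depth): 480x640x3 uint8, red, green, blue; 480x640 float32, mm along the optical axis (not along the pixel's ray), 0 where there is no reading.
- r.camera_model(name): a dict with "fx", "fy", "cx", "cy" (pixels), "R" (3x3) and "t" (3): a world point X has camera coordinates R X + t; the wrist camera has in their place "hand_eye" (4x4, takes a point from camera to tool coordinates, whose origin is the TCP and whose axes are the flange's). Camera axes: x right, y down, z forward; pixel columns grow to the right and rows downward; lengths in mm; the calibration is good to about 2 mm. A picture is of the moment at which its call begins: read the wrist's pose just before it. camera_model takes no time and is no camera call.
- r.sign_off(): hands the job in, once; it reports no verdict.
Trained networks look in the newest picture that a camera, given by its name, has taken for a name from the list of things; names that differ only in an ending like _2 or _b are one class to them, and where a whole thing is asked for, a point or a joint stands for the part that bears it (a point fixed in the world has none). Each returns a list of dicts, best first, with "confidence" (0 to 1); they miss things now and then, are a little off and sometimes report something else, mostly with a low value. They report only what shows in the picture. A call takes as long as a camera call. They do not tell look-alikes from the thing itself.
- r.cut_out(query, camera): "mask" (480x640 bool, what is visible of it) and "bbox" ([left, top, right, bottom] in pixels, round what is visible of it).
- r.place_of(query, camera): "location" ([row, column] in pixels: a listed point, or the origin of a listed thing).
The state is a dict: "clock": time; "qpos": joint angles; "qvel": joint speeds; "joint_efforts": joint torques, N m; "eef_pos": TCP position; "tcp_rot": TCP orientation; "contact_force": force on the tool from outside, world axes, zero at the start; "wrist_torque": the same for the moment, N m; "opening": opening from 0.0 (shut) to 1.0 (fully open).
Only numpy, scipy, OpenCV 4.12 (cv2) and the standard library are available. Lean on these libraries where they do the work, as an engineer would, in place of code of your own. Each camera call takes 0.05 s, during which the arm holds its last target. There are 200 camera calls.

### The job

With one hand, press the gate's hold-down bar with one fingertip so that the spring-up gate sinks out of the trough, and while keeping it down use the other finger to push the crucible rack along the trough until it lies wholly past the gate; then let go of the bar so that the gate springs up behind the rack. Only push the rack, never pick it up or lift it, do not let the gate touch it on the way, and leave the other things standing around as they are.

Things in the scene. Friction and masses are not known exactly. Their poses are not given: they have to be found in the camera images.
- furnace: Fixed beige bench furnace (360 wide, 320 long, 245 mm high; its case starts at x = +165 mm) with an open steel loading trough on trestles before it. Origin on the work surface straight below the gate's middle; +x runs along the trough in the loading direction, towards the furnace, +y across it towards the hold-down bar, z up. Nothing stands above the trough.
- gate_slot (a point): Point on the trough floor (100 mm above the work surface) at the middle of the gate's slot; axes as the furnace. The floor runs from x = -300 mm to the end stop at +137. Side walls, 3 mm thick and 16 mm high above the floor, stand either side; inside width 74 mm (76 past the gate). A flared mouth goes on to x = -345 mm.
- end_stop (a point): Point on the trough floor at the face of the white firebrick plug in the furnace mouth, which ends the trough 137 mm past the gate; axes as the furnace.
- hinge_rod (a point): Point on the gate's hinge axis, which runs along the trough (x) outside its -y wall, 75 mm to the side of the trough's middle and 12 mm below its floor. From it the gate's steel blade, 5 mm thick, reaches across the trough at furnace x = -2.5 to +2.5 mm; shut, it stands about 10 mm above the floor at the -y wall and 31 mm at the +y wall.
- gate (a joint): Gate angle (rad): 0 = sprung up, shut; 0.30 = blade sunk level, 2 mm under the trough floor (open); 0.385 = stop. Pressing the hold-down bar sinks it, a spring lifts it when let go: about 3 N on the bar starts it, about 5 N holds it open. Bar top above the trough floor: about 53 mm at 0, 13 mm at 0.30, 1 mm at the stop; fingertips at 7 mm give about 0.34.
- bar_mid (a point): Middle of the top face of the hold-down bar, a flat steel strip outside the +y wall, fixed to the gate: 320 mm long (furnace x = -280 to +40 mm), 26 mm wide. It can be pressed anywhere along its length and a fingertip can slide along it. It moves with the gate: at furnace y about +54 mm when shut, +68 mm when open.
- rack: Loose steel rack, 100 mm long (its x), 70 wide, 39 high, about 0.4 kg, six white crucibles fixed in it in two rows. Plain front and rear end plates 28 mm high. Origin: centre of its underside; x points in the loading direction. It stands in the trough short of the gate with 2 mm play to each wall. Wholly past the gate: origin more than 55 mm beyond it in furnace x (end stop: 87).
- plug: Bystander: loose white firebrick plug, a 90 x 75 x 22 mm slab with a round boss 52 mm across on top, 54 mm high in all, on the work surface; origin under its centre.
- crucible: Bystander: open white ceramic crucible, 54 mm across, 52 mm high, on the work surface; origin under its centre.
- jar: Bystander: amber sample jar with a white cap, 52 mm across, 70 mm high, on the work surface; origin under its centre.
- screwdriver: Bystander: screwdriver, 170 mm long, lying on the work surface on the -y side of the trough; origin at its middle.
Things that resemble listed ones, but are neither listed nor needed, are in the scene too. Leave any yellow look-alike of the rack alone.

How it is judged (in metres and radians):
On the way, in this order (a step that is already met when the one before it is completed fails the run):
1. a fingertip holds the gate down while the rack is still short of it (value of joint gate above 0.28 rad and contact force between the fingers and gate above 0.5 N and x of rack in the frame of furnace below -0.05 m), for 0.1 s.
2. the rack is pushed across the gate while a fingertip still holds it down (value of joint gate above 0.28 rad and contact force between the fingers and gate above 0.5 N and x of rack in the frame of furnace between 0 and 0.05 m), for 0.05 s.
At the end, for the whole second after the job is handed in: The rack lies flat and at rest on the trough floor wholly past the gate (its origin 53 to 95 mm beyond the gate along the trough), and the gate is sprung fully up behind it (within 0.03 rad) (x of rack in the frame of furnace between 0.053 and 0.095 m and y of rack in the frame of furnace between -0.006 and 0.006 m and z of rack in the frame of furnace between 0.096 and 0.103 m and angle between rack's own z axis and vertical below 0.05 rad and value of joint gate below 0.03 rad and linear speed of rack below 0.02 m/s); the robot touches nothing.
It fails at once if the rack is lifted or tipped (z of rack in the frame of furnace above 0.11 m or angle between rack's own z axis and vertical above 0.15 rad).
It fails at once if the gate and the rack are pressed against each other (more than 2 N) (contact force between gate and rack above 2 N).
It fails at once if a bystander is moved by more than 25 mm (distance of any of plug, crucible, jar, screwdriver from where it was at the start of the episode above 0.025 m).
It also fails if it takes over 38 s, if anything falls off the work surface, if the arm or the gripper's body presses on something with over 40 N, if the wrist force passes 120 N, or if a joint passes its speed limit or range.

## Working session

There is one attempt and no reset: what is moved stays moved. The work goes in short steps, Python scripts to look and compute and a tool call to move; the robot and the scene stay as the last step left them, time stands still between calls to the robot, and variables do not carry over. Pictures are saved under pics/ and viewed, about 8 in all and at most 12, crops included, and the job is handed in when it is done.

Besides the shell and the picture viewer there is one more tool, called after ">>>" as name(argument=value, ...) on one line, values as JSON. move_arm: Moves the arm, as the interface text tells. Its arguments: {"type":"object","properties":{"increments":{"type":"array","items":{"type":"object","properties":{"tx":{"type":"number"},"ty":{"type":"number"},"tz":{"type":"number"},"rx":{"type":"number"},"ry":{"type":"number"},"rz":{"type":"number"},"gripper":{"type":"number"}}}},"squeeze":{"type":"number"}},"required":["increments"]}

```bash
mkdir -p pics; cat > h.py <<'E'
from rig import r
import numpy as np, cv2
def grab(n,save=None):
    p,d=r.grab_frame(n)
    if save: cv2.imwrite('pics/'+save,p[:,:,::-1])
    return p,d
def ray(n,u,v):
    m=r.camera_model(n);R=np.array(m['R']);t=np.array(m['t'])
    d=R.T@np.array([(u-m['cx'])/m['fx'],(v-m['cy'])/m['fy'],1]);return -R.T@t,d
def atz(n,u,v,z):
    c,d=ray(n,u,v);return c+d*(z-c[2])/d[2]
def proj(n,X):
    m=r.camera_model(n);x=np.array(m['R'])@X+np.array(m['t']);return m['fx']*x[0]/x[2]+m['cx'],m['fy']*x[1]/x[2]+m['cy']
E
python3 - <<'E'
from h import *
for c in('scene','side'):
    grab(c,c+'1.png')
    for q in('furnace','gate_slot','end_stop','hinge_rod','bar_mid','rack'):
        for o in r.place_of(q,c)[:2]:
            v,u=o['location'];z={'furnace':0,'hinge_rod':88,'bar_mid':153}.get(q,100)
            print(c,q,round(o['confidence'],2),np.round([v,u]),np.round(atz(c,u,v,z)))
s=r.sense();print(s['clock'],s['eef_pos'],s['tcp_rot'],s['contact_force'],s['opening'])
E
```

```text
scene furnace 0.95 [246. 264.] [538. -73.   0.]
scene gate_slot 0.71 [215. 258.] [539. -72. 100.]
scene end_stop 0.9 [205. 191.] [ 537. -215.  100.]
scene end_stop 0.19 [205. 362.] [476. 124. 100.]
scene hinge_rod 0.94 [191. 268.] [458. -76.  88.]
scene bar_mid 0.59 [222. 309.] [587.  42. 153.]
scene rack 0.96 [204. 442.] [447. 283. 100.]
scene rack 0.93 [224. 326.] [538.  62. 100.]
side furnace 0.96 [337. 330.] [537. -78.   0.]
side gate_slot 0.9 [300. 330.] [536. -76. 100.]
side end_stop 0.5 [262. 226.] [384.  28. 100.]
side hinge_rod 0.74 [310. 280.] [459. -73.  88.]
side bar_mid 0.96 [217. 346.] [585.  44. 153.]
side bar_mid 0.63 [336. 329.] [ 516. -172.  153.]
side rack 0.97 [198. 199.] [346. 185. 100.]
side rack 0.95 [235. 312.] [531.  62. 100.]
0.7 [ 242.09521054 -576.21351859  231.30113749] [3.14155203e+00 2.69093758e-05 3.97779764e-01] [-0.00178029 -0.22826296 -0.2364669 ] 0.9977517134825754
```

View pics/scene1.png

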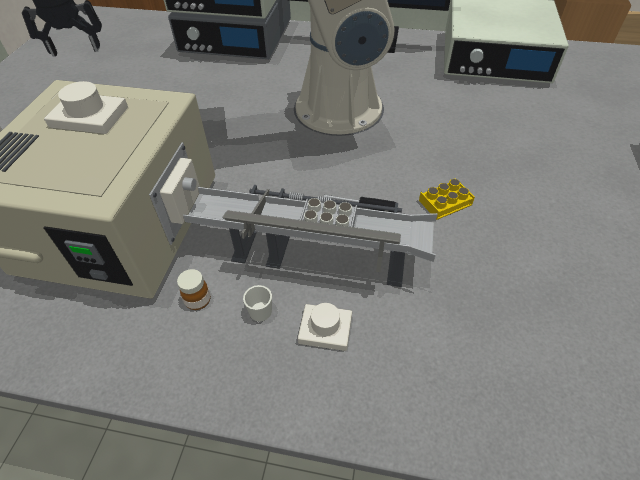

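View pics/side1.png

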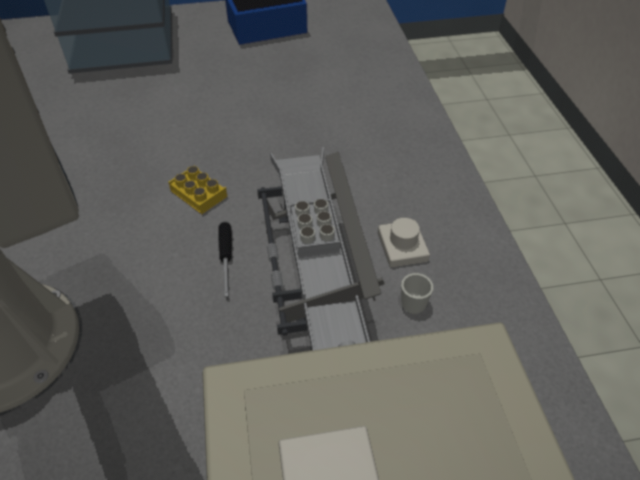

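The wanted rack is the grey one with white crucibles standing in the trough, at scene (326,215) and side (315,225). The look-alike is the yellow rack at scene (447,198) and side (198,190), which stands off the trough. The trough runs along world −y, with the bar on its +x side. I'll rise, turn and look from the wrist.

>>> move_arm(increments=[{"tz": -2.5,"rz": -8.4,"gripper": 0.33},{"tz": -2.5,"rz": -8.4,"gripper": 0.33},{"tz": -2.5,"rz": -8.4,"gripper": 0.33},{"tz": -2.5,"rz": -8.4,"gripper": 0.33},{"tz": -2.5,"rz": -8.4,"gripper": 0.33},{"tz": -2.5,"rz": -8.4,"gripper": 0.33},{"tz": -2.5,"rz": -8.4,"gripper": 0.33},{"tz": -2.5,"rz": -8.4,"gripper": 0.33},{"gripper": 0.33}])

```text
invalid input
```

>>> move_arm(increments=[{"tx": 0,"ty": 0,"tz": -2.5,"rx": 0,"ry": 0,"rz": -8.4,"gripper": 0.33},{"tx": 0,"ty": 0,"tz": -2.5,"rx": 0,"ry": 0,"rz": -8.4,"gripper": 0.33},{"tx": 0,"ty": 0,"tz": -2.5,"rx": 0,"ry": 0,"rz": -8.4,"gripper": 0.33},{"tx": 0,"ty": 0,"tz": -2.5,"rx": 0,"ry": 0,"rz": -8.4,"gripper": 0.33},{"tx": 0,"ty": 0,"tz": -2.5,"rx": 0,"ry": 0,"rz": -8.4,"gripper": 0.33},{"tx": 0,"ty": 0,"tz": -2.5,"rx": 0,"ry": 0,"rz": -8.4,"gripper": 0.33},{"tx": 0,"ty": 0,"tz": -2.5,"rx": 0,"ry": 0,"rz": -8.4,"gripper": 0.33},{"tx": 0,"ty": 0,"tz": -2.5,"rx": 0,"ry": 0,"rz": -8.4,"gripper": 0.33}], squeeze=40)

```text
clock: 1.5
eef_pos: [242.1, -576.1, 432.4]
tcp_rot: [3.142, 0.0, 1.577]
contact_force: [-0.4, -0.6, -0.9]
opening: 0.666
```

>>> move_arm(increments=[{"tx": 4.4,"ty": 2.0,"tz": 0,"rx": 0,"ry": 0,"rz": 0,"gripper": 0.33},{"tx": 4.4,"ty": 2.0,"tz": 0,"rx": 0,"ry": 0,"rz": 0,"gripper": 0.33},{"tx": 4.4,"ty": 2.0,"tz": 0,"rx": 0,"ry": 0,"rz": 0,"gripper": 0.33},{"tx": 4.4,"ty": 2.0,"tz": 0,"rx": 0,"ry": 0,"rz": 0,"gripper": 0.33},{"tx": 4.4,"ty": 2.0,"tz": 0,"rx": 0,"ry": 0,"rz": 0,"gripper": 0.33},{"tx": 4.4,"ty": 2.0,"tz": 0,"rx": 0,"ry": 0,"rz": 0,"gripper": 0.33},{"tx": 4.4,"ty": 2.0,"tz": 0,"rx": 0,"ry": 0,"rz": 0,"gripper": 0.33},{"tx": 4.4,"ty": 2.0,"tz": 0,"rx": 0,"ry": 0,"rz": 0,"gripper": 0.33},{"tx": 4.4,"ty": 2.0,"tz": 0,"rx": 0,"ry": 0,"rz": 0,"gripper": 0.33},{"tx": 4.4,"ty": 2.0,"tz": 0,"rx": 0,"ry": 0,"rz": 0,"gripper": 0.33},{"tx": 4.4,"ty": 2.0,"tz": 0,"rx": 0,"ry": 0,"rz": 0,"gripper": 0.33},{"tx": 4.4,"ty": 2.0,"tz": 0,"rx": 0,"ry": 0,"rz": 0,"gripper": 0.33}], squeeze=40)

```text
clock: 2.7
eef_pos: [482.6, -46.2, 431.6]
tcp_rot: [3.141, 0.0, 1.571]
contact_force: [0.4, -0.4, 0.1]
opening: 0.664
```

>>> move_arm(increments=[{"tx": 4.4,"ty": 2.0,"tz": 0,"rx": 0,"ry": 0,"rz": 0,"gripper": 0.33},{"tx": 4.4,"ty": 2.0,"tz": 0,"rx": 0,"ry": 0,"rz": 0,"gripper": 0.33},{"tx": 4.4,"ty": 2.0,"tz": 0,"rx": 0,"ry": 0,"rz": 0,"gripper": 0.33},{"tx": 0,"ty": 0,"tz": 0,"rx": 0,"ry": 0,"rz": 0,"gripper": 0.33}], squeeze=40)

```text
clock: 3.1
eef_pos: [543.6, 88.5, 430.5]
tcp_rot: [-3.141, -0.002, 1.575]
contact_force: [-0.3, -0.1, -1.3]
opening: 0.666
```

```bash
cat >> h.py <<'E'
from scipy.spatial.transform import Rotation as Ro
def wristT(s):
    T=np.eye(4);T[:3,:3]=Ro.from_euler('xyz',s['tcp_rot']).as_matrix();T[:3,3]=s['eef_pos']
    return T@np.array(r.camera_model('wrist')['hand_eye'])
def watz(T,u,v,z):
    m=r.camera_model('wrist');d=T[:3,:3]@np.array([(u-m['cx'])/m['fx'],(v-m['cy'])/m['fy'],1]);c=T[:3,3];return c+d*(z-c[2])/d[2]
def wproj(T,X):
    m=r.camera_model('wrist');x=T[:3,:3].T@(np.array(X)-T[:3,3]);return m['fx']*x[0]/x[2]+m['cx'],m['fy']*x[1]/x[2]+m['cy']
E
python3 - <<'E'
from h import *
s=r.sense();T=wristT(s);p,d=grab('wrist','w1.png');np.savez('w1.npz',T=T,p=p,d=d)
print(s['clock'],s['eef_pos'],s['tcp_rot'],s['opening']);print(np.round(T,2))
for q in('gate_slot','end_stop','hinge_rod','bar_mid','rack'):
    for o in r.place_of(q,'wrist')[:2]:
        v,u=o['location'];z={'hinge_rod':88,'bar_mid':153}.get(q,100)
        print(q,round(o['confidence'],2),np.round([v,u]),np.round(watz(T,u,v,z)))
E
```

```text
3.1 [543.61537843  88.51616085 430.53103561] [-3.14129540e+00 -1.75921110e-03  1.57506595e+00] 0.6659085101468939
[[ 1.0000e+00  1.0000e-02  0.0000e+00  5.4410e+02]
 [ 1.0000e-02 -9.6000e-01 -2.8000e-01  1.6046e+02]
 [-0.0000e+00  2.8000e-01 -9.6000e-01  5.7480e+02]
 [ 0.0000e+00  0.0000e+00  0.0000e+00  1.0000e+00]]
end_stop 0.93 [384. 314.] [ 532. -205.  100.]
hinge_rod 0.86 [302. 264.] [459. -74.  88.]
bar_mid 0.67 [238. 361.] [591.  42. 153.]
rack 0.95 [210. 316.] [535.  65. 100.]
rack 0.9 [ 27. 174.] [371. 279. 100.]
```

View pics/w1.png

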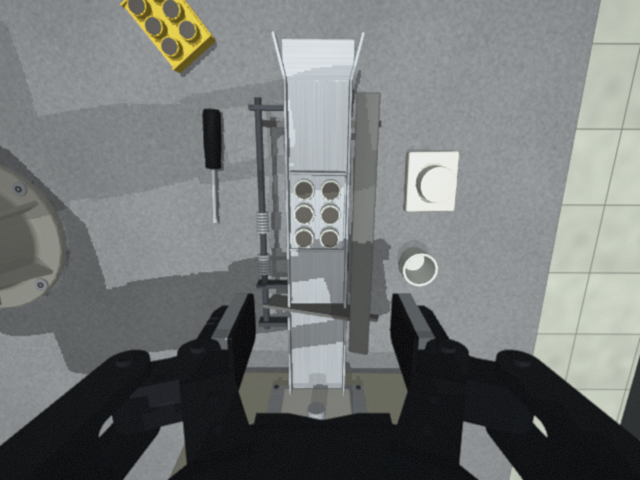

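The wrist view shows the steel rack at (317,212), the blade across the trough at about (318,310), the bar along u≈362 and the yellow look-alike at (165,30). The picture confirms the choice. I'll fit the trough axis from depth.

```bash
python3 - <<'E'
from h import *
z=np.load('w1.npz');T,d=z['T'],z['d'].astype(float);m=r.camera_model('wrist')
v,u=np.mgrid[:480,:640];P=np.stack([(u-m['cx'])/m['fx']*d,(v-m['cy'])/m['fy']*d,d],-1)@T[:3,:3].T+T[:3,3]
X,Y,Z=[P[...,i] for i in range(3)]
ok=(d>0)&(X>440)&(X<660)
floor=ok&(X>515)&(X<555)&(Y>115+15)&(Y<200);print('floor z',np.median(Z[floor]))
fz=np.median(Z[floor]);
rows=[]
for y in range(-50,225,15):
    b=ok&(abs(Y-y)<4)
    w=X[b&(abs(Z-fz)<5)&(X>490)&(X<590)]; br=b&(Z>fz+35)&(X>565)
    t=[np.nan]*5
    if w.size>5:t[:2]=[w.min(),w.max()]
    if br.sum()>5:t[2:]=[X[br].min(),X[br].max(),Z[br].mean()]
    rows.append([y]+t)
print(np.round(rows,1))
b=ok&(Z>fz+35)&(X>560)&(X<640);print('bar y',np.percentile(Y[b],[.5,99.5]))
k=ok&(Z>fz+22)&(Z<fz+45)&(X>495)&(X<570)&(Y>0)&(Y<130);print('rack',np.percentile(Y[k],[1,99]),np.percentile(X[k],[1,99]),np.percentile(Z[k],95))
g=ok&(Z>fz+6)&(X>505)&(X<565)&(Y<-20)&(Y>-120);print('gate y',np.percentile(Y[g],[5,50,95]))
# fingertips
f=(d>0)&(d<220);print('finger',[np.round(np.percentile(A[f],[1,99])) for A in(X,Y,Z)])
E
```

```text
floor z 101.45152671462714
[[-50.  490.3 573.7 579.7 603.4 155.9]
 [-35.  499.8 573.3 579.4 604.2 155.8]
 [-20.  499.7 573.1 579.2 603.4 155.6]
 [ -5.  499.9 574.1 579.9 604.2 155.8]
 [ 10.  500.1 573.8 579.4 603.6 155.6]
 [ 25.  500.5 573.5 580.2 604.  155.7]
 [ 40.  500.  574.1 579.8 604.6 155.7]
 [ 55.  500.1 574.1 579.5 603.9 155.6]
 [ 70.  500.  573.8 580.1 604.4 155.8]
 [ 85.  500.4 573.5 572.3 605.6 476.3]
 [100.  500.6 574.2 565.1 609.9 493.4]
 [115.  500.2 574.1 580.  604.8 155.8]
 [130.  500.2 573.8 579.7 604.2 155.6]
 [145.  500.4 574.5 580.3 604.5 155.9]
 [160.  500.7 574.4 579.8 604.7 155.8]
 [175.  500.2 574.  580.5 603.9 155.8]
 [190.  490.1 574.6 580.  604.4 155.8]
 [205.  500.4 574.5 579.8 604.9 155.8]
 [220.  500.7 578.7   nan   nan   nan]]
bar y [-211.52286835  197.68401278]
rack [ 18.66955456 117.0127975 ] [504.64111694 569.23736198] 141.91329473061174
gate y [-76.77117825 -73.04740369 -72.14865314]
finger [array([483., 606.]), array([ 79., 109.]), array([445., 529.])]
```

>>> move_arm(increments=[{"tx": 1.4,"ty": 0.58,"tz": 3,"rx": 0,"ry": 0,"rz": 0,"gripper": 0.33},{"tx": 1.4,"ty": 0.58,"tz": 4,"rx": 0,"ry": 0,"rz": 0,"gripper": 0.33},{"tx": 1.4,"ty": 0.58,"tz": 4,"rx": 0,"ry": 0,"rz": 0,"gripper": 0.33},{"tx": 1.4,"ty": 0.58,"tz": 4,"rx": 0,"ry": 0,"rz": 0,"gripper": 0.33},{"tx": 0,"ty": 0,"tz": 4,"rx": 0,"ry": 0,"rz": 0,"gripper": 0.33},{"tx": 0,"ty": 0,"tz": 3.5,"rx": 0,"ry": 0,"rz": 0.2,"gripper": 0.33},{"tx": 0,"ty": 0,"tz": 2.5,"rx": 0,"ry": 0,"rz": 0,"gripper": 0.33},{"tx": 0,"ty": 0,"tz": 0,"rx": 0,"ry": 0,"rz": 0,"gripper": 0.33},{"tx": 0,"ty": 0,"tz": 0,"rx": 0,"ry": 0,"rz": 0,"gripper": 0.33}], squeeze=40)

```text
clock: 4.3
eef_pos: [565.7, 138.9, 182.1]
tcp_rot: [3.141, -0.0, 1.566]
contact_force: [1.2, -0.0, -0.5]
opening: 0.666
```

```bash
python3 - <<'E'
from h import *
s=r.sense();T=wristT(s);p,d=grab('wrist','w2.png')
print(s['clock'],s['eef_pos'],s['tcp_rot'],s['contact_force'])
m=r.camera_model('wrist');d=d.astype(float)
v,u=np.mgrid[:480,:640];P=np.stack([(u-m['cx'])/m['fx']*d,(v-m['cy'])/m['fy']*d,d],-1)@np.array(r.camera_model('wrist')['hand_eye'])[:3,:3].T+np.array(r.camera_model('wrist')['hand_eye'])[:3,3]
f=(d>0)&(P[...,2]>-40)&(abs(P[...,0])<20)&(abs(P[...,1])<70)&(P[...,2]<12)
for sg in(-1,1):
    q=P[f&(P[...,1]*sg>0)];
    for z in range(-30,8,4):
        w=q[abs(q[:,2]-z)<2]
        if len(w)>3:print(sg,z,len(w),np.round(w.min(0)),np.round(w.max(0)))
E
```

```text
4.3 [565.7409511  138.93674547 182.11433844] [ 3.14133817e+00 -1.10268481e-05  1.56592599e+00] [ 1.22046917 -0.01583306 -0.53212255]
-1 -30 332 [-11. -42. -32.] [ 12. -27. -28.]
-1 -26 314 [-10. -41. -28.] [ 12. -27. -24.]
-1 -22 276 [-11. -41. -24.] [ 12. -27. -20.]
-1 -18 248 [-10. -41. -20.] [ 12. -27. -16.]
-1 -14 233 [-11. -41. -16.] [ 12. -27. -12.]
-1 -10 134 [-11. -35. -12.] [ 12. -27.  -8.]
-1 -6 42 [-10. -28.  -8.] [ 10. -27.  -5.]
1 -30 330 [-11.  29. -32.] [ 12.  43. -28.]
1 -26 310 [-11.  29. -28.] [ 12.  43. -24.]
1 -22 281 [-10.  29. -24.] [ 12.  43. -20.]
1 -18 260 [-11.  29. -20.] [ 12.  43. -16.]
1 -14 222 [-11.  29. -16.] [ 12.  42. -12.]
1 -10 143 [-10.  29. -12.] [12. 40. -8.]
1 -6 38 [-10.  29.  -8.] [10. 29. -5.]
```

View pics/w2.png

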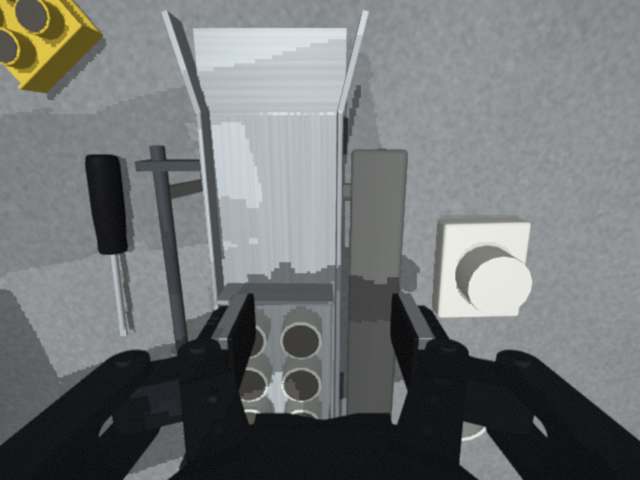

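The fingertips end about 5 mm above the TCP. One finger is over the bar and the other is behind the rack with about 10 mm of clearance. Next I'll press down.

>>> move_arm(increments=[{"tx": 0,"ty": 0.1,"tz": 0.8,"rx": 0,"ry": 0,"rz": 0,"gripper": 0.33},{"tx": 0,"ty": 0,"tz": 0.8,"rx": 0,"ry": 0,"rz": 0,"gripper": 0.33},{"tx": 0,"ty": 0,"tz": 0.8,"rx": 0,"ry": 0,"rz": 0,"gripper": 0.33},{"tx": 0,"ty": 0,"tz": 0.8,"rx": 0,"ry": 0,"rz": 0,"gripper": 0.33},{"tx": 0,"ty": 0,"tz": 0.8,"rx": 0,"ry": 0,"rz": 0,"gripper": 0.33},{"tx": 0,"ty": 0,"tz": 0.8,"rx": 0,"ry": 0,"rz": 0,"gripper": 0.33},{"tx": 0,"ty": 0,"tz": 0.8,"rx": 0,"ry": 0,"rz": 0,"gripper": 0.33},{"tx": 0,"ty": 0,"tz": 0.8,"rx": 0,"ry": 0,"rz": 0,"gripper": 0.33},{"tx": 0,"ty": 0,"tz": 0.8,"rx": 0,"ry": 0,"rz": 0,"gripper": 0.33},{"tx": 0,"ty": 0,"tz": 0.4,"rx": 0,"ry": 0,"rz": 0,"gripper": 0.33},{"tx": 0,"ty": 0,"tz": 0,"rx": 0,"ry": 0,"rz": 0,"gripper": 0.33}], squeeze=40)

```text
clock: 5.45
eef_pos: [566.5, 139.8, 104.8]
tcp_rot: [-3.141, 0.0, 1.567]
contact_force: [3.4, -0.3, 5.1]
opening: 0.665
```

```bash
python3 - <<'E'
from h import *
s=r.sense();T=wristT(s);p,d=grab('wrist');grab('side','s2.png');q,_=grab('scene')
cv2.imwrite('pics/c2.png',np.hstack([cv2.resize(q[140:300,180:450,::-1],None,fx=1.45,fy=1.45),cv2.resize(p[::,:,::-1],(309,232))]))
print(s['clock'],s['eef_pos'],s['tcp_rot'],s['contact_force'])
m=r.camera_model('wrist');d=d.astype(float)
v,u=np.mgrid[:480,:640];P=np.stack([(u-m['cx'])/m['fx']*d,(v-m['cy'])/m['fy']*d,d],-1)@T[:3,:3].T+T[:3,3]
X,Y,Z=[P[...,i] for i in range(3)];ok=d>0
for y in(165,180,195):
    b=ok&(abs(Y-y)<6)&(X>583)&(X<635)&(Z>80);w=P[b]
    f=ok&(abs(Y-y)<6)&(X>515)&(X<555)
    print(y,len(w),np.round([np.median(w[:,0]),w[:,0].min(),w[:,0].max(),np.median(w[:,2]),np.median(Z[f])],1))
E
```

```text
5.45 [566.48658174 139.77055687 104.756665  ] [-3.14140930e+00  2.12406901e-05  1.56715766e+00] [ 3.39369133 -0.29206593  5.13385337]
165 2346 [601.8 583.  619.  110.6 101.8]
180 1976 [605.5 593.1 619.4 110.4 101.5]
195 2167 [605.6 593.  619.4 110.4 101.5]
```

View pics/c2.png

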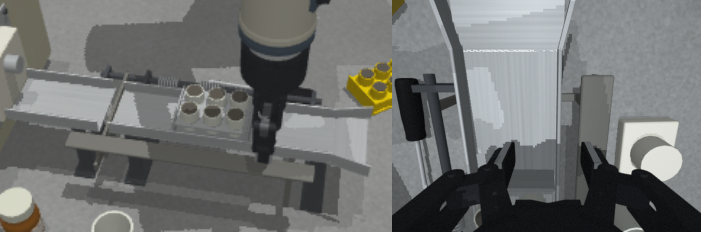

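The bar top is now 9 mm above the floor (gate about 0.33) with about 5 N on it. I'll push, pressing 1 mm deeper.

>>> move_arm(increments=[{"tx": -0.3,"ty": 0,"tz": 0.1,"rx": 0,"ry": 0,"rz": 0,"gripper": 0.33},{"tx": -0.5,"ty": 0,"tz": 0,"rx": 0,"ry": 0,"rz": 0,"gripper": 0.33},{"tx": -0.5,"ty": 0,"tz": 0,"rx": 0,"ry": 0,"rz": 0,"gripper": 0.33},{"tx": -0.7,"ty": 0,"tz": 0,"rx": 0,"ry": 0,"rz": 0,"gripper": 0.33},{"tx": -0.8,"ty": 0,"tz": 0,"rx": 0,"ry": 0,"rz": 0,"gripper": 0.33},{"tx": -0.8,"ty": 0,"tz": 0,"rx": 0,"ry": 0,"rz": 0,"gripper": 0.33},{"tx": -0.8,"ty": 0,"tz": 0,"rx": 0,"ry": 0,"rz": 0,"gripper": 0.33},{"tx": -0.6,"ty": 0,"tz": 0,"rx": 0,"ry": 0,"rz": 0,"gripper": 0.33}], squeeze=40)

```text
clock: 6.4
eef_pos: [565.8, 89.6, 104.3]
tcp_rot: [-3.141, -0.001, 1.566]
contact_force: [0.5, 5.6, 4.7]
opening: 0.665
```

```bash
python3 - <<'E'
from h import *
s=r.sense();print(s['clock'],s['eef_pos'],s['tcp_rot'],s['contact_force'],s['opening'])
q,d=grab('scene','s3.png');cv2.imwrite('pics/c3.png',cv2.resize(q[140:300,160:450,::-1],None,fx=2.2,fy=2.2))
for o in r.place_of('rack','scene'):
    v,u=o['location'];print(o['confidence'],atz('scene',u,v,100))
# bar height from scene depth near gate
m=r.camera_model('scene');v,u=np.mgrid[:480,:640];d=d.astype(float)
P=(np.stack([(u-m['cx'])/m['fx']*d,(v-m['cy'])/m['fy']*d,d],-1)-np.array(m['t']))@np.array(m['R'])
b=(d>0)&(P[...,0]>596)&(P[...,0]<615)&(P[...,1]>-100)&(P[...,1]<20)&(P[...,2]>80);print('bar z',np.percentile(P[b][:,2],[10,50,90]))
f=(d>0)&(P[...,0]>515)&(P[...,0]<555)&(P[...,1]>-180)&(P[...,1]<-100);print('floor z',np.percentile(P[f][:,2],[10,50,90]))
E
```

```text
6.4 [565.79858495  89.56030739 104.30013518] [-3.14088176e+00 -8.39879223e-04  1.56644043e+00] [0.46608759 5.63899921 4.74293638] 0.664743171021574
0.97 [452.74808917 287.96286232 100.        ]
0.87 [543.56646447  28.55740554 100.        ]
bar z [105.66423795 107.40647771 108.84866288]
floor z [-1.2757114  97.93549656 99.80653961]
```

View pics/c3.png

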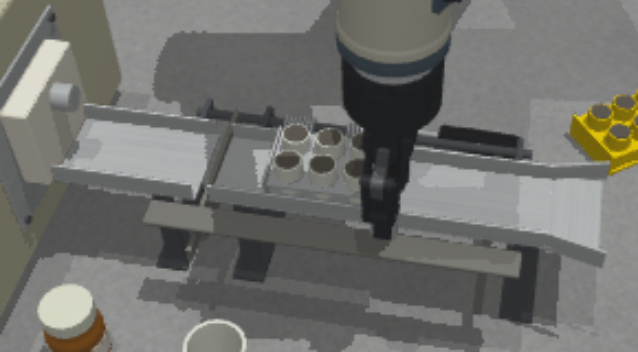

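>>> move_arm(increments=[{"tx": -0.5,"ty": 0,"tz": 0.1,"rx": 0,"ry": 0,"rz": 0,"gripper": 0.33},{"tx": -0.8,"ty": 0,"tz": 0,"rx": 0,"ry": 0,"rz": 0,"gripper": 0.33},{"tx": -0.9,"ty": 0,"tz": 0,"rx": 0,"ry": 0,"rz": 0,"gripper": 0.33},{"tx": -0.9,"ty": 0,"tz": 0,"rx": 0,"ry": 0,"rz": 0,"gripper": 0.33},{"tx": -0.9,"ty": 0,"tz": 0,"rx": 0,"ry": 0,"rz": 0,"gripper": 0.33},{"tx": -0.9,"ty": 0,"tz": 0,"rx": 0,"ry": 0,"rz": 0,"gripper": 0.33},{"tx": -0.9,"ty": 0,"tz": 0,"rx": 0,"ry": 0,"rz": 0,"gripper": 0.33},{"tx": -0.9,"ty": 0,"tz": 0,"rx": 0,"ry": 0,"rz": 0,"gripper": 0.33},{"tx": -0.9,"ty": 0,"tz": 0,"rx": 0,"ry": 0,"rz": 0,"gripper": 0.33},{"tx": -0.9,"ty": 0,"tz": 0,"rx": 0,"ry": 0,"rz": 0,"gripper": 0.33},{"tx": -0.9,"ty": 0,"tz": 0,"rx": 0,"ry": 0,"rz": 0,"gripper": 0.33},{"tx": -0.9,"ty": 0,"tz": 0,"rx": 0,"ry": 0,"rz": 0,"gripper": 0.33}], squeeze=40)

```text
clock: 7.7
eef_pos: [565.6, -12.7, 103.5]
tcp_rot: [-3.141, -0.001, 1.567]
contact_force: [0.3, 7.8, 7.3]
opening: 0.664
```

>>> move_arm(increments=[{"tx": -0.6,"ty": 0,"tz": 0,"rx": 0,"ry": 0,"rz": 0,"gripper": 0.33},{"tx": -0.8,"ty": 0,"tz": 0,"rx": 0,"ry": 0,"rz": 0,"gripper": 0.33},{"tx": -0.8,"ty": 0,"tz": 0,"rx": 0,"ry": 0,"rz": 0,"gripper": 0.33},{"tx": -0.8,"ty": 0,"tz": 0,"rx": 0,"ry": 0,"rz": 0,"gripper": 0.33},{"tx": -0.8,"ty": 0,"tz": 0,"rx": 0,"ry": 0,"rz": 0,"gripper": 0.33},{"tx": -0.8,"ty": 0,"tz": 0,"rx": 0,"ry": 0,"rz": 0,"gripper": 0.33},{"tx": -0.8,"ty": 0,"tz": 0,"rx": 0,"ry": 0,"rz": 0,"gripper": 0.33},{"tx": -0.8,"ty": 0,"tz": 0,"rx": 0,"ry": 0,"rz": 0,"gripper": 0.33},{"tx": -0.6,"ty": 0,"tz": 0,"rx": 0,"ry": 0,"rz": 0,"gripper": 0.33},{"tx": -0.5,"ty": 0,"tz": 0,"rx": 0,"ry": 0,"rz": 0,"gripper": 0.33},{"tx": 0,"ty": 0,"tz": 0,"rx": 0,"ry": 0,"rz": 0,"gripper": 0.33}], squeeze=40)

```text
clock: 8.8
eef_pos: [564.9, -86.3, 103.2]
tcp_rot: [-3.14, -0.0, 1.567]
contact_force: [-0.1, 3.3, 5.0]
opening: 0.667
```

```bash
python3 - <<'E'
from h import *
q,d=grab('scene');cv2.imwrite('pics/c4.png',cv2.resize(q[140:300,160:450,::-1],None,fx=2.2,fy=2.2))
for o in r.place_of('rack','scene'):
    v,u=o['location'];print(o['confidence'],atz('scene',u,v,100))
E
```

```text
0.65 [ 541.38419586 -144.83453127  100.        ]
0.56 [453.90527994 290.90420976 100.        ]
```

View pics/c4.png

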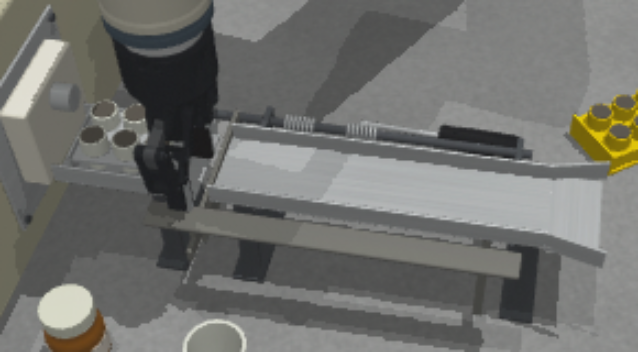

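The rack is about 71 mm past the gate and the gate is still held down. I'll back off along the bar, then rise.

>>> move_arm(increments=[{"tx": 0.5,"ty": 0,"tz": 0,"rx": 0,"ry": 0,"rz": 0,"gripper": 0.33},{"tx": 1.0,"ty": 0,"tz": 0,"rx": 0,"ry": 0,"rz": 0,"gripper": 0.33},{"tx": 1.5,"ty": 0,"tz": 0,"rx": 0,"ry": 0,"rz": 0,"gripper": 0.33},{"tx": 1.5,"ty": 0,"tz": 0,"rx": 0,"ry": 0,"rz": 0,"gripper": 0.33},{"tx": 0,"ty": 0,"tz": -0.7,"rx": 0,"ry": 0,"rz": 0,"gripper": 0.33},{"tx": 0,"ty": 0,"tz": -1.0,"rx": 0,"ry": 0,"rz": 0,"gripper": 0.33},{"tx": 0,"ty": 0,"tz": -1.0,"rx": 0,"ry": 0,"rz": 0,"gripper": 0.33},{"tx": 0,"ty": 0,"tz": -1.0,"rx": 0,"ry": 0,"rz": 0,"gripper": 0.33},{"tx": 0,"ty": 0,"tz": -1.5,"rx": 0,"ry": 0,"rz": 0,"gripper": 0.33},{"tx": 0,"ty": 0,"tz": -3.0,"rx": 0,"ry": 0,"rz": 0,"gripper": 0.33},{"tx": 0,"ty": 0,"tz": -4.0,"rx": 0,"ry": 0,"rz": 0,"gripper": 0.33},{"tx": 0,"ty": 0,"tz": -4.0,"rx": 0,"ry": 0,"rz": 0,"gripper": 0.33}], squeeze=40)

```text
clock: 10.1
eef_pos: [565.6, -41.7, 267.1]
tcp_rot: [3.141, 0.0, 1.567]
contact_force: [0.8, -0.6, -0.4]
opening: 0.664
```

>>> move_arm(increments=[{"tx": 3,"ty": 0,"tz": -4.0,"rx": 0,"ry": 0,"rz": 0,"gripper": 0.33},{"tx": 4,"ty": 0,"tz": -2,"rx": 0,"ry": 0,"rz": 0,"gripper": 0.33},{"tx": 4,"ty": 0,"tz": 0,"rx": 0,"ry": 0,"rz": 0,"gripper": 0.33},{"tx": 2,"ty": 0,"tz": 0,"rx": 0,"ry": 0,"rz": 0,"gripper": 0.33},{"tx": 0,"ty": 0,"tz": 0,"rx": 0,"ry": 0,"rz": 0,"gripper": 0.33},{"tx": 0,"ty": 0,"tz": 0,"rx": 0,"ry": 0,"rz": 0,"gripper": 0.33}], squeeze=40)

```text
clock: 10.7
eef_pos: [566.3, 88.5, 325.7]
tcp_rot: [3.141, 0.0, 1.568]
contact_force: [0.4, 0.3, -0.2]
opening: 0.664
```

```bash
python3 - <<'E'
from h import *
s=r.sense();T=wristT(s);p,d=grab('wrist');d=d.astype(float)
print(s['clock'],s['eef_pos'],s['contact_force'])
for o in r.place_of('rack','wrist'):
    v,u=o['location'];print('w',o['confidence'],watz(T,u,v,100))
q,_=grab('scene')
for o in r.place_of('rack','scene'):
    v,u=o['location'];print('s',o['confidence'],atz('scene',u,v,100))
cv2.imwrite('pics/c5.png',np.hstack([cv2.resize(q[140:300,150:400,::-1],(400,256)),cv2.resize(p[:,:,::-1],(341,256))]))
m=r.camera_model('wrist')
v,u=np.mgrid[:480,:640];P=np.stack([(u-m['cx'])/m['fx']*d,(v-m['cy'])/m['fy']*d,d],-1)@T[:3,:3].T+T[:3,3]
X,Y,Z=[P[...,i] for i in range(3)];ok=d>0
b=ok&(X>575)&(X<630)&(Z>100)&(Z<180)&(Y>-60)&(Y<190);print('bar',np.percentile(X[b],[2,98]),np.median(Z[b]))
k=ok&(X>507)&(X<567)&(Z>122)&(Z<145)&(Y<-80)&(Y>-230);print('rack',np.percentile(Y[k],[1,99]),np.percentile(X[k],[1,99]),np.percentile(Z[k],95))
E
```

```text
10.7 [566.28073465  88.45503207 325.6605624 ] [ 0.37961468  0.31112819 -0.24501148]
w 0.95 [ 535.16783505 -152.05321309  100.        ]
s 0.85 [450.61047499 287.34365971 100.        ]
s 0.61 [ 545.90623265 -151.44436788  100.        ]
bar [575.70971117 604.10084789] 155.67889294624982
rack [-144.41488834  -95.83221262] [507.85800198 565.98830605] 141.07831787553573
```

View pics/c5.png

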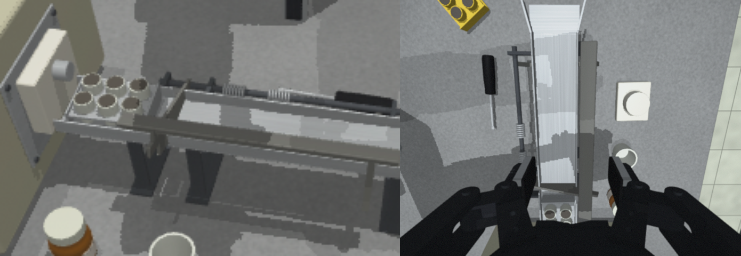

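```bash
python3 -c "
from rig import r
print(r.sign_off())"
```

```text
the job is handed in; nothing more can be done
None
```

The job is done and handed in at about 11 s of the 38 s limit. One fingertip held the bar down, with its top about 9 mm above the floor (gate about 0.33 rad) and roughly 5 N on it. The other finger pushed the grey rack across the gate. I then slid back about 45 mm along the bar, lifted off, and the gate sprang up behind the rack.

- **Rack position:** the wrist depth puts its rear plate about 21 mm past the gate, so its origin is about 71 mm past it. The trained networks disagreed slightly, giving about 77 mm. Both lie inside the 53–95 mm window.
- **Sideways position:** the scene network put the rack about 9 mm off the trough's middle, the wrist network about 2 mm. With 2 mm of play to each wall, I took the scene figure as network error.
- **Gate:** the bar top is back at its starting height (155.7 mm by the wrist depth), so the gate is fully up.
- **Arm and bystanders:** the arm is clear, with wrist forces under 1 N. The bystanders looked undisturbed in the last picture, but I did not measure them separately.
- **Not measured:** the contact force between gate and rack. The largest wrist force I read while pushing was about 8 N along the trough and about 7 N vertically.

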